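# Work the sagging bolt and hold the sample pen's gate ajar

## Robot

A 6-joint arm with a two-finger parallel gripper is mounted at the origin on a cart in front of the work surface, level with it; the furniture and walls round the work are solid. World frame = base frame: x ahead of the robot, y to its left, z up, the work surface at z = 0. Lengths are in m, angles in rad, forces in N, time in s.
With the tool pointing down it reaches from about 0.35 to 0.775 m from the base axis. Payload 7.3 kg.
Tool frame: the origin (TCP) lies on the centre line of the jaws, within the pads' length; the fingertips stand ahead of it and the grasp point (between the pads) lies 11 mm behind it (robot.nose_length is the z of the fingertips in the tool frame, in m); z points along the fingers, y is the line along which they close (so a half turn about z gives the same grasp; the last joint's range is limited). The gripper opens to 92 mm and grips with 3 to 60 N. Pads are 19 mm wide; open, the fingers measure 130 mm over their backs; the gripper's body (75 mm by 190 mm) begins 47 mm behind the grasp point.
Start: joints at [1.102, 0.342, 1.524, -0, 1.275, -0.146], TCP at [0.167, 0.498, 0.2] pointing down, gripper open.
Joint ranges: [-2.53, 2.53], [-0.77, 2.02], [0.04, 2.7], [-1, 4.14], [0.28, 2.66], [-3.11, 3.11]. Speed limits (rad/s): [2.57, 2.57, 3.14, 3.14, 3.14, 3.14].

## Interface

Orientations are given as [roll, pitch, yaw] about the fixed x, y, z axes, in that order (R = Rz(yaw) Ry(pitch) Rx(roll)).
In Python, from cell import robot, cams gives the robot as it stands. The module is installed in compiled form; this text tells all that it offers.
- The arm moves only by the tool carry_out, never from a script. Its argument "deltas" is a list of rows, each a list of 7 numbers: the shift along the tool's x, y, z in cm, then the turn, a rotation vector about the tool's x, y, z in rad, then the opening, from 0 (shut) to 1 (fully open). A call has exactly 8 rows; each row shifts and turns the commanded pose from where the row before left it, along the tool's axes as they then stand; what a row does not reach is not made up. A row lasts 1/12 s, in which the tool goes at most 41.7 mm and 7.16 degrees, less where a joint would pass 70% of its speed; a pose out of reach is approached as far as the arm can. A call is refused whole if a number of a shift passes 4.17 or a number of a turn 0.125, either way. A call with a gripper value outside its range is refused whole. The fingers move at their own pace and stop on an object; "force" is the grip in N (left out, the last holds). Time passes only in rows, so rows that do not move let the fingers close, or fill a call up. It gives the time, the measured TCP pose, the force, the opening and the grip force at its end, in the units of the state.
- robot.observe(): the state, without advancing time (a new reading comes with each control period).
- cams.read_camera(name): name is "scene" or "side" or "wrist"; returns a dict with "image" (400x640x3 uint8, blue, green, red), "depth" (400x640 float32, m along the optical axis (not along the pixel's ray), 0 where there is no reading), "fx", "fy", "cx", "cy" (pixels), "world_to_cam" (4x4, takes a point from world to camera coordinates). Camera axes: x right, y up, looking along -z (the intrinsics and any distortion apply to the point x, -y, -z); pixel columns grow to the right and rows downward; lengths in m; the calibration is good to about 2 mm. A picture is of the moment at which its call begins.
- robot.hand_in(): hands the job in; it is judged then, once.
The state is a dict: "time": time; "qpos": joint angles; "qvel": joint speeds; "joint_efforts": joint torques, N m; "tool_pos": TCP position; "tool_rot": TCP orientation; "contact_force": force on the tool from outside, world axes, zero at the start; "torque": the same for the moment, N m; "opening": finger opening in m; "grip_force": force on a finger pad.
Only numpy, scipy, OpenCV 4.12 (cv2) and the standard library are available. Lean on these libraries where they do the work, as an engineer would, in place of code of your own. Each camera call takes 0.05 s, during which the arm holds its last target. There are 200 camera calls.

## Task

Open the small fenced sample pen for a colleague: its sprung bolt sags so that the thick nose is caught behind the bent-up keeper lip, so take the upright bolt handle, lift it over the lip while pulling it right back away from the keeper, then swing the self-closing gate out toward you to about 20 degrees. Finish still gripping the handle, with the bolt kept drawn back and the gate held ajar and still. Do not disturb the things in the pen or beside it.

Things in the scene. Friction and masses are not known exactly. Their poses are not given: they have to be found in the camera images.
- pen: Low fenced pen fixed to the worktop: aluminium posts and rails 118 mm high, clear panels, base plate 170 (x) by 290 (y) by 8 mm. Origin at the middle of its underside; x points from the gate into the pen, y along the gate from latch post to hinge, z up; turned by up to about 13 degrees. The gate closes the front (-x) side, its top edge 118 mm above the worktop.
- knob (a point): Point on the axis of the bolt's handle: an upright round steel pin, 14 mm in diameter, its flat top 17 mm above this point, 42 mm of free pin below it. At the start it is 147 mm above the worktop, 26 mm in front (pen -x) of the gate's middle plane, 120 mm from the hinge along the gate and 29 mm above the gate's top edge, free for fingers from above. It moves with bolt and gate.
- bolt_nose (a point): Centre of the thickened nose of the bolt (a collar 18 mm in diameter, 8 mm long, on a 10 mm shank), 116 mm along pen -y from the handle's axis and 47 mm below the knob point.
- keeper_lip (a point): Middle of the top edge of the keeper's bent-up forked lip (4 mm thick along y, 13 mm slot for the shank). At the start the nose is caught behind it (on the pen -y side, 7 mm free play), its centre 3 mm below this edge; it clears the lip when raised 9.5 mm or more. The keeper's upright strap in front of the nose keeps the gate shut until the bolt is drawn about 25 mm.
- gate_hinge (a point): Point on the gate's vertical hinge axis, at the height of the gate's top edge (118 mm). The gate reaches 205 mm from it.
- barrel (a joint): Height of the bolt in its worn slotted mounting on the gate, m: 0 = sagging (it falls back there by its weight, about 2 N), 0.016 = lifted to the upper stop. Straight up and down.
- bolt (a joint): How far the bolt is drawn, m: 0 = thrown, 0.042 = fully drawn against its stop. It moves along the gate toward the hinge (pen +y when the gate is shut); a spring of about 2 N (thrown) to 4 N (drawn) throws it back when let go.
- gate (a joint): Opening angle of the gate, rad: 0 = shut; it grows as the latch end swings out of the pen toward the robot (clockwise from above, to 1.2). A spring shuts it, about 5 N at the handle.
- jar: White powder jar, 49 mm in diameter, 70 mm high, loose in the pen; origin at the centre of its underside. Leave it.
- dropper: Dropper bottle, 30 mm in diameter, 90 mm high, loose in the pen; origin at the centre of its underside. Leave it.
- beaker: Glass beaker, 52 mm in diameter, 66 mm high, standing loose on the worktop near its front edge, in front of the pen's hinge side; origin at the centre of its underside. Leave it.
- timer: Small white timer, 48 by 62 by 61 mm, standing loose on the worktop to the left, in front of the balance; origin at the centre of its underside. Leave it.

How it is judged:
By the outcome, as a careful person would: the job done as asked, in the order asked, and still so for the second after the job is handed in, while the arm keeps its last pose, push and grip.
It also fails if it takes over 32 s, if anything falls off the work surface, if the arm or the gripper's body presses on something with over 40 N, if the wrist force passes 120 N, or if a joint passes its speed limit or range.

## Working session

There is one attempt and no reset: what is moved stays moved. The work goes in short steps, Python scripts to look and compute and a tool call to move; the robot and the scene stay as the last step left them, time stands still between calls to the robot, and variables do not carry over. Pictures are saved under pics/ and viewed, at most 10 in all, crops included, and the job is handed in when it is done.

Besides the shell and the picture viewer there is one more tool, called after "Request:" by a JSON object that holds its "fn" and its "kwargs", one argument or row to a line. carry_out: Moves the arm, as the interface text tells. Its arguments: {"type":"object","properties":{"deltas":{"type":"array","items":{"type":"array","items":{"type":"number"}}},"force":{"type":"number"}},"required":["deltas"]}

```bash
mkdir -p pics; cat > h.py <<'E'
import numpy as np, cv2
from cell import robot, cams
def shot(n,f):
    c=cams.read_camera(n); cv2.imwrite(f'pics/{f}.png',c['image']); np.savez(f'pics/{f}.npz',**c); return c
def cloud(c):
    d=c['depth']; v,u=np.mgrid[:d.shape[0],:d.shape[1]]
    x=(u-c['cx'])/c['fx']*d; y=(v-c['cy'])/c['fy']*d
    P=np.stack([x,-y,-d,np.ones_like(d)],-1)
    W=P@np.linalg.inv(c['world_to_cam']).T
    W=W[...,:3]; W[d==0]=np.nan; return W
E
python3 - <<'E'
from h import *
s=robot.observe(); print(s, robot.nose_length)
a=shot('scene','s0');b=shot('side','d0')
for c in(a,b): print(c['fx'],c['cx'],np.round(np.linalg.inv(c['world_to_cam']),3), [k for k in c])
E
```

```text
{'time': 0.0, 'qpos': array([ 1.10200814e+00,  3.42736776e-01,  1.52502899e+00, -2.66310715e-06,
        1.27537321e+00, -1.45992979e-01]), 'qvel': array([-7.05453698e-05,  1.73809851e-03, -1.79621762e-03,  1.79172934e-03,
       -8.12072716e-04, -1.18546590e-03]), 'joint_efforts': array([ 3.38709706e-04, -4.31247282e+01, -2.44213307e+01,  7.18036084e-02,
        5.60969696e-02, -1.34590896e-04]), 'tool_pos': array([0.16631202, 0.49749017, 0.19893351]), 'tool_rot': array([-3.14006241e+00, -2.22431730e-04,  2.81879806e+00]), 'contact_force': array([-0.09510692,  0.57904929,  0.0224747 ]), 'torque': array([0.03670968, 0.00725458, 0.01765938]), 'grip_force': 0.0, 'opening': 0.09224401732929995} 0.008
375.8319152689378 318.81649892678337 [[-0.457 -0.742  0.491  0.942]
 [ 0.89  -0.385  0.245  0.18 ]
 [ 0.007  0.549  0.836  0.817]
 [ 0.     0.     0.     1.   ]] ['image', 'depth', 'fx', 'fy', 'cx', 'cy', 'world_to_cam']
437.3675421972468 320.9251128852396 [[-0.928 -0.215  0.305  0.886]
 [ 0.372 -0.483  0.793  0.869]
 [-0.023  0.849  0.528  0.71 ]
 [ 0.     0.     0.     1.   ]] ['image', 'depth', 'fx', 'fy', 'cx', 'cy', 'world_to_cam']
```

View pics/s0.png

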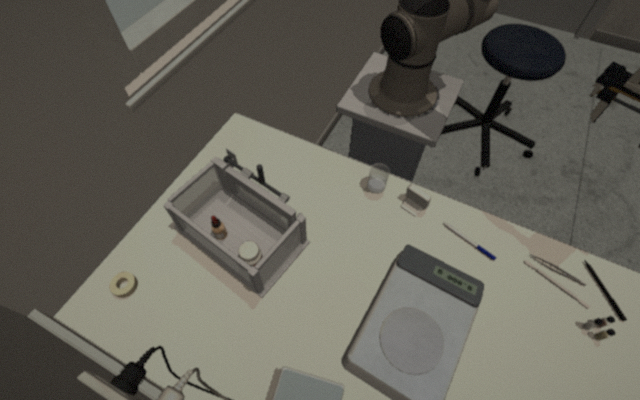

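View pics/d0.png

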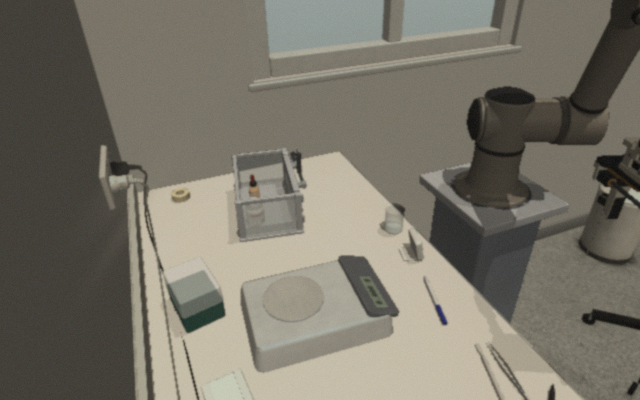

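Scene: pen at about (240,220), bolt handle at about (262,172), keeper near (232,158), beaker (378,178), timer (415,200). Side: pen (268,195), handle around (298,160).

```bash
python3 - <<'E'
from h import *
for f in('s0','d0'):
    c=np.load(f'pics/{f}.npz'); W=cloud(c)
    lo,hi=((140,140),(330,300)) if f=='s0' else ((220,140),(320,250))
    R=W[lo[1]:hi[1],lo[0]:hi[0]].reshape(-1,3)
    hi_=R[R[:,2]>.127]; print(f,len(hi_)); print(np.round(hi_[hi_[:,2]<.3][:40],3))
    top=R[(R[:,2]>.11)&(R[:,2]<.124)]
    r=cv2.minAreaRect((top[:,:2]*1000).astype(np.float32)); print(r, cv2.boxPoints(r))
    x0,y0,x1,y1=(200,140,320,260) if f=='s0' else (220,140,320,215)
    im=cv2.resize(c['image'][y0:y1,x0:x1],None,fx=5,fy=5,interpolation=cv2.INTER_CUBIC)
    cv2.imwrite(f'pics/{f}c.png',cv2.convertScaleAbs(im,alpha=1.5))
E
```

```text
s0 424
[[ 0.626 -0.423  0.18 ]
 [ 0.624 -0.422  0.179]
 [ 0.623 -0.421  0.178]
 [ 0.62  -0.422  0.175]
 [ 0.619 -0.421  0.175]
 [ 0.618 -0.418  0.176]
 [ 0.615 -0.421  0.17 ]
 [ 0.612 -0.422  0.167]
 [ 0.61  -0.423  0.164]
 [ 0.608 -0.421  0.163]
 [ 0.607 -0.42   0.162]
 [ 0.604 -0.421  0.16 ]
 [ 0.601 -0.422  0.156]
 [ 0.599 -0.423  0.153]
 [ 0.597 -0.422  0.151]
 [ 0.595 -0.421  0.15 ]
 [ 0.591 -0.423  0.145]
 [ 0.59  -0.421  0.146]
 [ 0.587 -0.423  0.141]
 [ 0.585 -0.422  0.14 ]
 [ 0.583 -0.422  0.137]
 [ 0.581 -0.422  0.135]
 [ 0.579 -0.421  0.134]
 [ 0.576 -0.422  0.13 ]
 [ 0.573 -0.423  0.127]
 [ 0.629 -0.421  0.181]
 [ 0.626 -0.422  0.178]
 [ 0.624 -0.421  0.176]
 [ 0.621 -0.423  0.172]
 [ 0.62  -0.422  0.172]
 [ 0.617 -0.422  0.169]
 [ 0.616 -0.42   0.169]
 [ 0.614 -0.421  0.166]
 [ 0.612 -0.421  0.164]
 [ 0.609 -0.422  0.161]
 [ 0.607 -0.422  0.158]
 [ 0.606 -0.419  0.159]
 [ 0.602 -0.423  0.153]
 [ 0.601 -0.42   0.153]
 [ 0.598 -0.421  0.15 ]]
((629.117431640625, -231.6995391845703), (402.0330810546875, 198.8098602294922), 79.8753890991211) [[ 495.92383  -412.11145 ]
 [ 691
[... 554 characters left out ...]
 0.155]
 [ 0.562 -0.156  0.155]
 [ 0.561 -0.152  0.156]
 [ 0.558 -0.15   0.157]
 [ 0.554 -0.153  0.154]
 [ 0.55  -0.156  0.152]
 [ 0.562 -0.157  0.151]
 [ 0.561 -0.152  0.153]
 [ 0.558 -0.151  0.153]
 [ 0.554 -0.156  0.15 ]
 [ 0.55  -0.159  0.147]
 [ 0.563 -0.156  0.149]
 [ 0.56  -0.154  0.149]
 [ 0.558 -0.151  0.15 ]
 [ 0.556 -0.148  0.151]
 [ 0.551 -0.156  0.146]
 [ 0.562 -0.158  0.144]
 [ 0.56  -0.154  0.146]
 [ 0.558 -0.153  0.146]
 [ 0.555 -0.152  0.146]
 [ 0.553 -0.151  0.145]]
((636.5443725585938, -220.62811279296875), (394.7510681152344, 217.20140075683594), 84.96475219726562) [[ 511.03943  -407.71024 ]
 [ 727.4026   -426.77368 ]
 [ 762.0493    -33.54599 ]
 [ 545.68616   -14.482544]]
```

View pics/s0c.png

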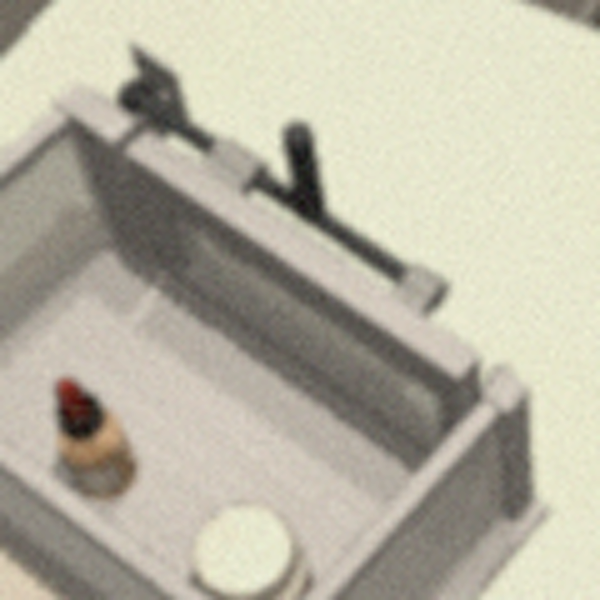

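Crop shows the handle top at scene px ~(260,166), keeper/nose at ~(228,159), gate rail from ~(226,168) to (294,212), hinge post at (302,217).

```bash
python3 - <<'E'
from h import *
A=[]
for f in('s0','d0'):
    c=np.load(f'pics/{f}.npz'); W=cloud(c).reshape(-1,3); W=W[~np.isnan(W[:,0])]
    k=(W[:,2]>.13)&(W[:,2]<.172)&(np.hypot(W[:,0]-.557,W[:,1]+.158)<.03); H=W[k]
    cp=np.linalg.inv(c['world_to_cam'])[:3,3]
    d=H[:,:2].mean(0)-cp[:2]; d/=np.linalg.norm(d)
    n=np.array([-d[1],d[0]]); p=H[:,:2]
    # lateral centre and axis: nearest surface +7mm
    lat=p@n; dep=p@d
    print(f,len(H),'lat',lat.min(),lat.max(),'dep',dep.min(),np.percentile(dep,20),'top',H[:,2].max())
    ctr=n*(np.percentile(lat,5)+np.percentile(lat,95))/2+d*(np.percentile(dep,10)+.007); print('ctr',ctr)
    A.append((n,(np.percentile(lat,5)+np.percentile(lat,95))/2))
    T=W[(W[:,2]>.113)&(W[:,2]<.123)&(W[:,0]>.5)&(W[:,0]<.8)&(abs(W[:,1]+.17)<.2)]
    np.save(f'pics/{f}T.npy',T)
print('tri',np.linalg.solve(np.array([a[0] for a in A]),[a[1] for a in A]))
T=np.vstack([np.load(f'pics/{f}T.npy') for f in('s0','d0')])
im=np.full((440,400,3),30,np.uint8)
for f,col in(('s0',(0,255,255)),('d0',(255,100,100))):
  for x,y,z in np.load(f'pics/{f}T.npy'):
    cv2.circle(im,(int((.06-y+.0)*1000)+0,int((.82-x)*1000)),1,col,-1)
for i in range(0,400,50):
    cv2.putText(im,f'{.06-i/1000:.2f}',(i,430),0,.35,(255,255,255)); cv2.putText(im,f'{.82-i/1000:.2f}',(0,i+10),0,.35,(255,255,255))
cv2.imwrite('pics/top.png',im)
E
```

```text
s0 81 lat 0.4810728007499591 0.49477900542329517 dep -0.3189973498579962 -0.3167263233067247 top 0.16550164011694402
ctr [ 0.55542993 -0.16061207]
d0 61 lat 0.5714824494097017 0.5851923374132748 dep -0.028768560132611323 -0.0257363834210093 top 0.16497870276383664
ctr [ 0.55621292 -0.1578986 ]
tri [ 0.55530704 -0.16072051]
```

View pics/top.png

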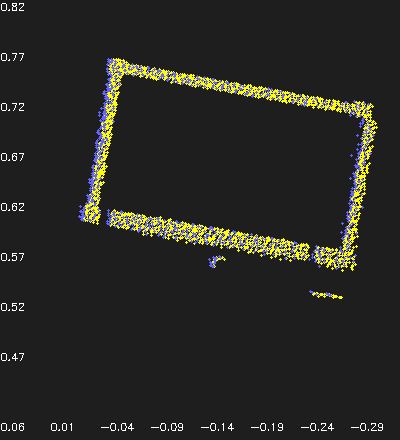

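Top view: gate rail runs from about (x .612, y -.047) to (.575, -.25), handle near (.556,-.159); pen yaw ≈ +11° (rotated clockwise-ish) to be fitted.

```bash
python3 - <<'E'
from h import *
T=np.vstack([np.load(f'pics/{f}T.npy') for f in('s0','d0')])
G=T[(T[:,1]<-.055)&(T[:,1]>-.24)&(T[:,0]<.66)&(T[:,0]>.565)]
G=G[np.abs(G[:,0]-(.61+.19*(G[:,1]+.05)))<.014]
B=T[(T[:,1]<-.06)&(T[:,1]>-.28)&(T[:,0]>.7)]
for Q in(G,B):
    vx,vy,x0,y0=cv2.fitLine(Q[:,:2].astype(np.float32),cv2.DIST_HUBER,0,.01,.01).ravel()
    s=np.sign(vy); vx*=s;vy*=s; print('yaw',np.degrees(np.arctan2(-vx,vy)),x0,y0)
    if Q is G: y=np.array([vx,vy]); p0=np.array([x0,y0])
x=np.array([y[1],-y[0]]); 
l=(T[:,:2]-p0)@y; g=abs((T[:,:2]-p0)@x)<.006
ls=np.sort(l[g]); gaps=np.where(np.diff(ls)>.004)[0]; print([(ls[i],ls[i+1]) for i in gaps],ls[0],ls[-1])
K=np.array([.5555,-.160]); print('knob in gate frame',(K-p0)@x,(K-p0)@y)
for f,c in(('s0',0),('d0',0)):
    W=cloud(np.load(f'pics/{f}.npz')).reshape(-1,3)
    for n,(a,b,cc,d) in dict(front=(.25,.56,-.1,.3)).items():
        k=(W[:,0]>a)&(W[:,0]<b)&(W[:,1]>cc)&(W[:,1]<d)&(W[:,2]>.02)&(W[:,2]<.12); q=W[k]
        _,_,st,ce=cv2.connectedComponentsWithStats(cv2.dilate(np.histogram2d(q[:,0],q[:,1],[62,80],[[.25,.56],[-.1,.3]])[0].astype(np.uint8),np.ones((3,3))))
        for s,e in zip(st[1:],ce[1:]): print(f,'x',.25+e[1]*.005,'y',-.1+e[0]*.005,s[4])
E
```

```text
yaw -10.130705 0.58665305 -0.1438738
yaw -10.053552 0.73455995 -0.16113777
[(np.float64(-0.11102432596987168), np.float64(-0.10643928295440272)), (np.float64(0.09786041429948454), np.float64(0.10617264243889389))] -0.15434026755020602 0.1259027941387607
knob in gate frame -0.027830840336665306 -0.021354425315798335
s0 x 0.3698134328358209 y 0.06029850746268656 134
s0 x 0.37894736842105264 y 0.1691578947368421 95
s0 x 0.5382901554404145 y 0.2352849740932643 193
d0 x 0.37175 y 0.06185714285714286 140
d0 x 0.3788349514563107 y 0.17480582524271845 103
d0 x 0.5382872928176796 y 0.23759668508287293 181
```

Request:
{"fn": "carry_out", "kwargs": {
  "deltas": [
    [0,0,-0.5,0,0,-0.0735,0.7],
    [0,0,-0.5,0,0,-0.0735,0.7],
    [-2.2,-2.6,0,0,0,0,0.7],
    [-2.2,-2.6,0,0,0,0,0.7],
    [-2.2,-2.6,0,0,0,0,0.7],
    [-2.2,-2.6,0,0,0,0,0.7],
    [-2.2,-2.6,0,0,0,0,0.7],
    [-2.2,-2.6,0,0,0,0,0.7]
  ]
}}

```text
time: 0.77
tool_pos: [0.2694, 0.3197, 0.2094]
tool_rot: [-3.141, -0.0, 2.966]
contact_force: [0.8, 0.4, -0.1]
opening: 0.0646
grip_force: 0.0
```

Request:
{"fn": "carry_out", "kwargs": {
  "deltas": [
    [-2.2,-2.6,0,0,0,0,0.7],
    [-2.2,-2.6,0,0,0,0,0.7],
    [-2.2,-2.6,0,0,0,0,0.7],
    [-2.2,-2.6,0,0,0,0,0.7],
    [-2.2,-2.6,0,0,0,0,0.7],
    [-2.2,-2.6,0,0,0,0,0.7],
    [-2.2,-2.6,0,0,0,0,0.7],
    [-2.2,-2.6,0,0,0,0,0.7]
  ]
}}

```text
time: 1.43
tool_pos: [0.4064, 0.084, 0.2095]
tool_rot: [3.141, -0.0, 2.966]
contact_force: [0.9, 0.7, -0.1]
opening: 0.0643
grip_force: 0.0
```

Request:
{"fn": "carry_out", "kwargs": {
  "deltas": [
    [-2.2,-2.6,0,0,0,0,0.7],
    [-2.2,-2.6,0,0,0,0,0.7],
    [-2.2,-2.6,0,0,0,0,0.7],
    [-2.2,-2.6,0,0,0,0,0.7],
    [-2.2,-2.6,0,0,0,0,0.7],
    [-2.2,-2.6,0,0,0,0,0.7],
    [0,0,0,0,0,0,0.7],
    [0,0,0,0,0,0,0.7]
  ]
}}

```text
time: 2.1
tool_pos: [0.5088, -0.0922, 0.2086]
tool_rot: [3.141, -0.002, 2.963]
contact_force: [0.1, 0.3, 0.6]
opening: 0.0641
grip_force: 0.0
```

Request:
{"fn": "carry_out", "kwargs": {
  "deltas": [
    [-1.46,-1.46,0,0,0,0,0.7],
    [-1.46,-1.46,0,0,0,0,0.7],
    [-1.46,-1.46,0,0,0,0,0.7],
    [-1.46,-1.46,0,0,0,0,0.7],
    [0,0,0,0,0,0,0.7],
    [0,0,0,0,0,0,0.7],
    [0,0,0,0,0,0,0.7],
    [0,0,0,0,0,0,0.7]
  ]
}}

```text
time: 2.77
tool_pos: [0.5555, -0.1573, 0.2098]
tool_rot: [3.141, -0.0, 2.967]
contact_force: [0.1, 0.1, 0.9]
opening: 0.0642
grip_force: 0.0
```

```bash
python3 - <<'E'
from h import *
c=shot('wrist','w0'); s=robot.observe(); print(s['tool_pos'],s['tool_rot'],s['time'],s['contact_force'],s['torque'])
W=cloud(c).reshape(-1,3)
k=(W[:,2]>.155)&(W[:,2]<.175)&(np.hypot(W[:,0]-.557,W[:,1]+.158)<.03); H=W[k]
print(len(H)); 
if len(H): print(H.mean(0),H.min(0),H.max(0),cv2.minEnclosingCircle((H[:,:2]*1000).astype(np.float32)))
E
```

```text
[ 0.55558708 -0.15751455  0.20983368] [ 3.14127468e+00 -2.49585688e-04  2.96694659e+00] 2.8167 [ 0.26613779 -0.34168517 -0.35179734] [ 0.01471936 -0.00194788 -0.01082324]
226
[ 0.55385977 -0.15885136  0.16264352] [ 0.54774269 -0.16600795  0.15546123] [ 0.56087035 -0.15237299  0.16541206] ((554.6637573242188, -159.0621337890625), 6.998866558074951)
```

View pics/w0.png

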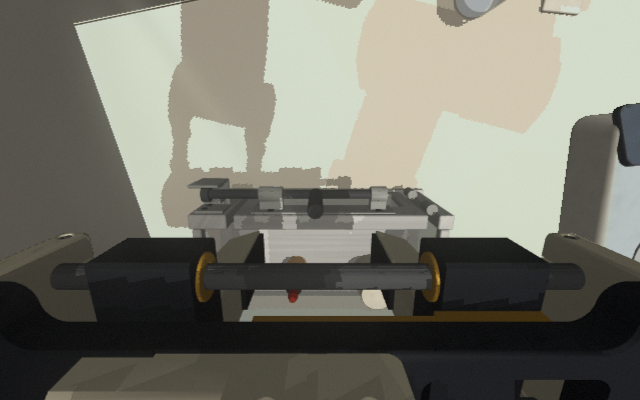

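Wrist view: pin top at px (316,205), midway between the fingers, measured centre (.5547,-.159); 2 mm shift needed, then descend.

Request:
{"fn": "carry_out", "kwargs": {
  "deltas": [
    [0,-0.2,0.6,0,0,0,0.7],
    [0,0,1.2,0,0,0,0.7],
    [0,0,1.2,0,0,0,0.7],
    [0,0,1.2,0,0,0,0.7],
    [0,0,1.2,0,0,0,0.7],
    [0,0,1.2,0,0,0,0.7],
    [0,0,0.6,0,0,0,0.7],
    [0,0,0,0,0,0,0.7]
  ],
  "force": 40
}}

```text
time: 3.48
tool_pos: [0.5547, -0.1601, 0.136]
tool_rot: [3.141, -0.003, 2.966]
contact_force: [-1.1, 0.1, 0.7]
opening: 0.0641
grip_force: 0.0
```

Request:
{"fn": "carry_out", "kwargs": {
  "deltas": [
    [0,0,0,0,0,0,0.7],
    [0,0,0,0,0,0,0.1],
    [0,0,0,0,0,0,0.1],
    [0,0,0,0,0,0,0.1],
    [0,0,0,0,0,0,0.05],
    [0,0,0,0,0,0,0.05],
    [0,0,0,0,0,0,0.0],
    [0,0,0,0,0,0,0.0]
  ],
  "force": 40
}}

```text
time: 4.15
tool_pos: [0.5557, -0.1607, 0.1377]
tool_rot: [3.142, 0.0, 2.966]
contact_force: [0.3, -1.0, 0.1]
opening: 0.0224
grip_force: 0.0
```

Request:
{"fn": "carry_out", "kwargs": {
  "deltas": [
    [0,0,0,0,0,0,0],
    [0,0,0,0,0,0,0],
    [0,0,0,0,0,0,0],
    [0,0,0,0,0,0,0],
    [0,0,0,0,0,0,0],
    [0,0,0,0,0,0,0],
    [0,0,0,0,0,0,0],
    [0,0,0,0,0,0,0]
  ],
  "force": 40
}}

```text
time: 4.82
tool_pos: [0.5557, -0.1607, 0.1376]
tool_rot: [3.141, 0.0, 2.966]
contact_force: [-1.3, -0.2, 0.3]
opening: 0.0001
grip_force: 0.0
```

```bash
python3 - <<'E'
from h import *
c=shot('side','d1'); w=shot('wrist','w1');s=shot('scene','s1')
a=cv2.resize(c['image'][120:220,220:340],(400,333),interpolation=cv2.INTER_CUBIC)
b=cv2.resize(s['image'][110:230,190:330],(400,333),interpolation=cv2.INTER_CUBIC)
d=w['image'][150:390,120:520]
cv2.imwrite('pics/m1.png',np.vstack([np.hstack([a,b]),np.hstack([d,np.zeros_like(d)])]))
for n,q in(('d',c),('s',s),('w',w)):
    W=cloud(q).reshape(-1,3); k=(W[:,2]>.125)&(W[:,2]<.185)&(np.hypot(W[:,0]-.556,W[:,1]+.16)<.05); H=W[k]
    print(n,len(H)); 
    if len(H): print(H.min(0),H.max(0))
E
```

```text
d 104
[ 0.54846316 -0.16607189  0.125389  ] [ 0.57053532 -0.14018047  0.1842972 ]
s 113
[ 0.54926493 -0.18018287  0.12548094] [ 0.56920001 -0.14482702  0.18404723]
w 609
[ 0.5422835  -0.17163525  0.12503091] [ 0.55592181 -0.14570398  0.18498968]
```

View pics/m1.png

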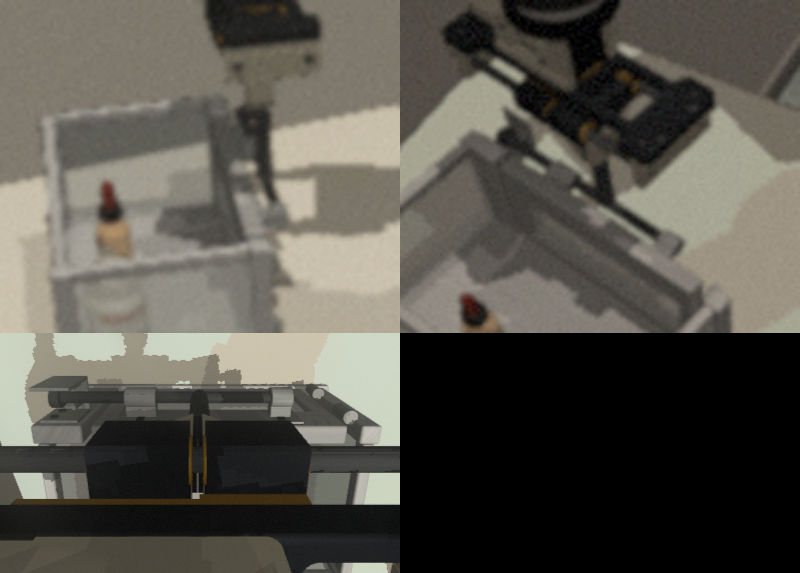

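Wrist: fingers shut at px ~(198,440), pin top at ~(200,400), beyond them on the robot (-x) side; the side view agrees that the fingers sit to the +x of the pin. I'll quantify.

```bash
python3 - <<'E'
from h import *
for f in('d1','s1','w1'):
    c=np.load(f'pics/{f}.npz'); W=cloud(c).reshape(-1,3); print(f,'cam',np.linalg.inv(c['world_to_cam'])[:3,3])
    for z in np.arange(.11,.2,.01):
        H=W[(W[:,2]>z)&(W[:,2]<=z+.01)&(W[:,0]>.52)&(W[:,0]<.6)&(abs(W[:,1]+.16)<.03)]
        if len(H): 
            h,_=np.histogram(H[:,0],np.arange(.52,.604,.005)); print(round(z,2),h, 'y',np.round(np.percentile(H[:,1],[5,50,95]),3))
print(robot.observe()['tool_pos'])
E
```

```text
d1 cam [0.88582921 0.86893179 0.71007607]
0.11 [ 0  0  0  0  0  0  4  6  7  0  7 16 16 17  9  1] y [-0.184 -0.155 -0.132]
0.12 [0 0 0 0 0 0 4 6 5 0 0 2 2 1 0 0] y [-0.174 -0.154 -0.147]
0.13 [0 0 0 0 0 0 5 5 7 0 0 0 0 0 0 0] y [-0.159 -0.155 -0.15 ]
0.14 [0 0 0 0 0 0 3 4 5 0 0 0 0 0 0 0] y [-0.158 -0.155 -0.15 ]
0.15 [0 0 0 0 0 1 5 7 6 0 0 0 0 0 0 0] y [-0.159 -0.153 -0.15 ]
0.16 [0 0 0 0 0 1 4 5 4 2 0 0 0 0 0 0] y [-0.162 -0.155 -0.152]
0.17 [0 0 0 0 0 1 4 4 4 6 0 0 0 0 0 0] y [-0.165 -0.149 -0.143]
0.18 [ 0  0  0  0  0  0  6  5  4 10  1  0  0  0  0  0] y [-0.155 -0.144 -0.14 ]
0.19 [0 0 0 0 0 0 5 6 5 4 2 0 0 0 0 0] y [-0.145 -0.142 -0.138]
s1 cam [0.94163416 0.18010035 0.81658634]
0.11 [ 0  0  0  0  0  0  3  4  6  2 17 39 48 47 28  1] y [-0.187 -0.158 -0.134]
0.12 [0 0 0 0 0 0 0 7 8 0 0 1 3 0 0 0] y [-0.177 -0.157 -0.153]
0.13 [ 0  0  0  0  0  1  1  8 10  0  0  0  0  0  0  0] y [-0.162 -0.157 -0.153]
0.14 [0 0 0 0 0 0 0 6 9 0 0 0 0 0 0 0] y [-0.163 -0.156 -0.154]
0.15 [0 0 0 0 0 0 4 5 9 0 0 0 0 0 0 0] y [-0.161 -0.156 -0.154]
0.16 [0 0 0 0 0 0 0 2 5 3 0 0 0 0 0 0] y [-0.169 -0.161 
[... 366 characters left out ...]
0.136]
0.12 [ 0  0  0  0  0 54 24  1  0  0  0  0  0  0  0  0] y [-0.165 -0.158 -0.153]
0.13 [ 0  0  0  0  0 58 27  2  0  0  0  0  0  0  0  0] y [-0.164 -0.158 -0.153]
0.14 [ 0  0  0  0  0 74 24  0  0  0  0  0  0  0  0  0] y [-0.164 -0.158 -0.153]
0.15 [ 0  0  0  0  0 46  4  0  0  0  0  0  0  0  0  0] y [-0.162 -0.158 -0.154]
0.16 [ 0  0  0  0 26 52  0  0  0  0  0  0  0  0  0  0] y [-0.165 -0.159 -0.152]
0.17 [  0   0   0   0  70 134   0   0   0   0   0   0   0   0   0   0] y [-0.168 -0.159 -0.149]
0.18 [ 0  0  0  0 19 94  0  0  0  0  0  0  0  0  0  0] y [-0.162 -0.159 -0.155]
0.19 [ 0  0  0  0  5 96  0  0  0  0  0  0  0  0  0  0] y [-0.161 -0.159 -0.157]
[ 0.55575415 -0.16069766  0.13759636]
```

```bash
python3 - <<'E'
from h import *
from scipy.spatial.transform import Rotation as Ro
for f,p in(('s0',[.1663,.4975,.1989]),('d0',[.1663,.4975,.1989]),('w0',[.5556,-.1575,.2098]),('w1',[.5557,-.1607,.1376]),('d1',[.5557,-.1607,.1376]),('s1',[.5557,-.1607,.1376])):
    c=np.load(f'pics/{f}.npz'); W=cloud(c).reshape(-1,3); W=W[~np.isnan(W[:,0])]
    yaw=2.819 if f in('s0','d0') else 2.966
    T=Ro.from_euler('xyz',[3.1413,0,yaw]).inv().apply(W-p)
    print(f)
    for z in np.arange(-.1,.03,.01):
        H=T[(T[:,2]>z)&(T[:,2]<=z+.01)&(abs(T[:,0])<.1)&(abs(T[:,1])<.12)]
        if len(H)>3: print(' z',round(z,2),len(H),'x',np.round(np.percentile(H[:,0],[2,50,98])*1000),'y',np.round(np.percentile(H[:,1],[2,25,50,75,98])*1000))
E
```

```text
s0
 z -0.1 27 x [-38. -35. -33.] y [-88. -84. -75. -65. -52.]
 z -0.09 5 x [-13. -11. -11.] y [-64. -63. -60. -56. -51.]
 z -0.08 52 x [-14. -10.   6.] y [-67. -62. -57. -52. -48.]
 z -0.07 44 x [-14. -10.  -8.] y [-66. -61. -58. -53. -49.]
 z -0.06 42 x [-13. -11.  -9.] y [-65. -61. -56. -52. -48.]
 z -0.05 38 x [-14. -10.  -8.] y [-64. -60. -57. -53. -49.]
 z -0.04 27 x [-12. -11.  -7.] y [-61. -57. -53. -49.  45.]
 z -0.03 10 x [-11.  -9.  -2.] y [-54. -51.  -2.  47.  48.]
d0
 z -0.1 86 x [-36. -14.  10.] y [-85. -66. -49. -48. -47.]
 z -0.09 47 x [-14. -11.  11.] y [-63. -55. -49. -48. -46.]
 z -0.08 89 x [-12.  -8.   8.] y [-63. -55. -48. -47. -44.]
 z -0.07 88 x [-12.  -8.   8.] y [-64. -52. -47. -45. -44.]
 z -0.06 84 x [-12.  -8.   9.] y [-62. -52. -47. -46. -44.]
 z -0.05 86 x [-12.  -8.   9.] y [-61. -52. -47. -46. -44.]
 z -0.04 68 x [-12.  -5.   8.] y [-59. -48. -46. -45. -44.]
 z -0.03 18 x [-12.  -4.   7.] y [-51. -48. -47. -46. -45.]
w0
 z -0.1 2922 x [-24.  31.  37.] y [-84. -78.  34.  79.  84.]
 z -0.09 488 x [-7.  3. 11.] y [-35. -34. -34.  35.  35.]
 z -0.08 560 x 
[... 1538 characters left out ...]
  115.]
 z 0.02 220 x [-91. -28.   3.] y [-119. -112.   -9.   64.  118.]
s1
 z -0.1 123 x [-37. -13.  32.] y [-82.   7.  30.  85.  86.]
 z -0.07 13 x [-12.  -1.   7.] y [ 9. 15. 16. 18. 18.]
 z -0.06 23 x [-12. -11.   8.] y [ 3.  9. 14. 16. 17.]
 z -0.05 31 x [-12. -11.  -1.] y [-18.  -3.  10.  15.  17.]
 z -0.04 20 x [-12. -11. -10.] y [-14.  -7.  -3.   4.  13.]
 z -0.03 11 x [-11.  -6.  -1.] y [-6. -0.  4.  5.  8.]
 z -0.02 18 x [-7. -3.  5.] y [0. 3. 6. 6. 7.]
 z -0.01 16 x [-7. -4.  1.] y [-2.  2.  5.  6.  7.]
 z -0.0 19 x [-7. -2.  6.] y [-1.  2.  5.  6.  7.]
 z 0.01 411 x [-40. -26.  12.] y [-119.  -61.   -1.   59.  112.]
 z 0.02 543 x [-85. -29.  11.] y [-120.  -92.   -9.   58.  115.]
```

The cameras all agree that the real fingertips are about 24 mm behind the reported TCP, instead of 8 mm ahead of it. The jaws therefore closed just above the pin. I'll back up, open, and go about 34 mm lower.

Request:
{"fn": "carry_out", "kwargs": {
  "deltas": [
    [0,0,-1.0,0,0,0,0.0],
    [0,0,-1.0,0,0,0,0.4],
    [0,0,0,0,0,0,0.6],
    [0,0,0,0,0,0,0.6],
    [0,0,0,0,0,0,0.6],
    [0,0,0,0,0,0,0.6],
    [0,0,0,0,0,0,0.6],
    [0,0,0,0,0,0,0.6]
  ]
}}

```text
time: 5.63
tool_pos: [0.5556, -0.1606, 0.1573]
tool_rot: [3.141, -0.001, 2.966]
contact_force: [0.3, -0.1, 0.1]
opening: 0.0423
grip_force: 0.0
```

Request:
{"fn": "carry_out", "kwargs": {
  "deltas": [
    [0,0,0,0,0,0,0.6],
    [0,0,0.9,0,0,0,0.6],
    [0,0,0.9,0,0,0,0.6],
    [0,0,0.9,0,0,0,0.6],
    [0,0,0.9,0,0,0,0.6],
    [0,0,0.9,0,0,0,0.6],
    [0,0,0.8,0,0,0,0.6],
    [0,0,0,0,0,0,0.6]
  ]
}}

```text
time: 6.3
tool_pos: [0.5546, -0.1602, 0.1023]
tool_rot: [3.141, -0.004, 2.966]
contact_force: [-0.3, 0.3, -0.2]
opening: 0.055
grip_force: 0.0
```

Request:
{"fn": "carry_out", "kwargs": {
  "deltas": [
    [0,0,0,0,0,0,0.1],
    [0,0,0,0,0,0,0],
    [0,0,0,0,0,0,0],
    [0,0,0,0,0,0,0],
    [0,0,0,0,0,0,0],
    [0,0,0,0,0,0,0],
    [0,0,0,0,0,0,0],
    [0,0,0,0,0,0,0]
  ],
  "force": 40
}}

```text
time: 6.97
tool_pos: [0.556, -0.1597, 0.1048]
tool_rot: [3.14, 0.0, 2.966]
contact_force: [1.0, 5.7, 0.0]
opening: 0.0129
grip_force: 40.0
```

Request:
{"fn": "carry_out", "kwargs": {
  "deltas": [
    [0,0,-0.3,0,0,0,0],
    [0,0,-0.4,0,0,0,0],
    [0,0,-0.4,0,0,0,0],
    [0,0,-0.2,0,0,0,0],
    [0,0,0,0,0,0,0],
    [0,0,0,0,0,0,0],
    [0,0,0,0,0,0,0],
    [0,0,0,0,0,0,0]
  ]
}}

```text
time: 7.63
tool_pos: [0.556, -0.1596, 0.1173]
tool_rot: [3.14, -0.0, 2.966]
contact_force: [1.7, 4.8, -2.3]
opening: 0.0133
grip_force: 40.0
```

Request:
{"fn": "carry_out", "kwargs": {
  "deltas": [
    [0,0.4,0,0,0,0,0],
    [0,0.6,0,0,0,0,0],
    [0,0.6,0,0,0,0,0],
    [0,0.6,0,0,0,0,0],
    [0,0.6,0,0,0,0,0],
    [0,0.6,0,0,0,0,0],
    [0,0.4,0,0,0,0,0],
    [0,0,0,0,0,0,0]
  ]
}}

```text
time: 8.3
tool_pos: [0.5626, -0.1224, 0.1177]
tool_rot: [3.142, 0.0, 2.967]
contact_force: [1.1, -3.4, -2.1]
opening: 0.0131
grip_force: 40.0
```

Request:
{"fn": "carry_out", "kwargs": {
  "deltas": [
    [0,0,0,0,0,0,0],
    [0,0,0,0,0,0,0],
    [0,0,0,0,0,0,0],
    [0,0,0,0,0,0,0],
    [0,0,0,0,0,0,0],
    [0,0,0,0,0,0,0],
    [0,0,0,0,0,0,0],
    [0,0,0,0,0,0,0]
  ]
}}

```text
time: 8.97
tool_pos: [0.5624, -0.1234, 0.1176]
tool_rot: [3.141, 0.0, 2.966]
contact_force: [0.1, -2.9, -3.1]
opening: 0.0127
grip_force: 40.0
```

```bash
python3 - <<'E'
from h import *
s=robot.observe(); print(s['tool_pos'],s['contact_force'])
p=s['tool_pos'][:2]
h=np.array([.6039,-.0469]); y=np.array([.1759,.9844]); x=np.array([.9844,-.1759])
r=p-h; print('gate frame',r@x,r@y,'dist',np.hypot(*r))
a0=np.radians(-10.13); R=lambda a:np.array([[np.cos(a),-np.sin(a)],[np.sin(a),np.cos(a)]])
# chord steps in the rotating tool frame for a turn of 'st' per row (clockwise)
for st in (1.,1.25):
    th=np.radians(st); d=R(-th)@r-r
    tx=np.array([np.cos(2.966),np.sin(2.966)]); ty=np.array([np.sin(2.966),-np.cos(2.966)])
    print(st,'deg row: x,y cm',d@tx*100,d@ty*100,'turn',th)
E
```

```text
[ 0.56240338 -0.12336651  0.11760756] [ 0.11199528 -2.89691196 -3.0677441 ]
gate frame -0.027398812032493412 -0.08257289188567961 dist 0.08700055858421035
1.0 deg row: x,y cm 0.1436329991261843 0.049252054269273315 turn 0.017453292519943295
1.25 deg row: x,y cm 0.1794052267244248 0.0619561769152275 turn 0.02181661564992912
```

Request:
{"fn": "carry_out", "kwargs": {
  "deltas": [
    [0.07,0.025,0,0,0,0.0087,0],
    [0.144,0.049,0,0,0,0.0175,0],
    [0.18,0.062,0,0,0,0.0218,0],
    [0.18,0.062,0,0,0,0.0218,0],
    [0.18,0.062,0,0,0,0.0218,0],
    [0.18,0.062,0,0,0,0.0218,0],
    [0.18,0.062,0,0,0,0.0218,0],
    [0.18,0.062,0,0,0,0.0218,0]
  ]
}}

```text
time: 9.63
tool_pos: [0.5519, -0.1162, 0.1181]
tool_rot: [-3.142, 0.003, 2.807]
contact_force: [3.2, -3.9, -2.7]
opening: 0.0134
grip_force: 40.0
```

Request:
{"fn": "carry_out", "kwargs": {
  "deltas": [
    [0.18,0.062,0,0,0,0.0218,0],
    [0.18,0.062,0,0,0,0.0218,0],
    [0.18,0.062,0,0,0,0.0218,0],
    [0.18,0.062,0,0,0,0.0218,0],
    [0.18,0.062,0,0,0,0.0218,0],
    [0.18,0.062,0,0,0,0.0218,0],
    [0.18,0.062,0,0,0,0.0218,0],
    [0.18,0.062,0,0,0,0.0218,0]
  ]
}}

```text
time: 10.3
tool_pos: [0.5407, -0.1062, 0.1181]
tool_rot: [3.141, 0.003, 2.633]
contact_force: [2.5, -5.4, -1.2]
opening: 0.0129
grip_force: 40.0
```

Request:
{"fn": "carry_out", "kwargs": {
  "deltas": [
    [0.144,0.049,0,0,0,0.0175,0],
    [0.0,0.0,0,0,0,0,0],
    [0,0,0,0,0,0,0],
    [0,0,0,0,0,0,0],
    [0,0,0,0,0,0,0],
    [0,0,0,0,0,0,0],
    [0,0,0,0,0,0,0],
    [0,0,0,0,0,0,0]
  ]
}}

```text
time: 10.97
tool_pos: [0.5397, -0.1051, 0.1181]
tool_rot: [3.141, 0.003, 2.617]
contact_force: [3.3, -5.5, -2.3]
opening: 0.013
grip_force: 40.0
```

```bash
python3 - <<'E'
from h import *
s=robot.observe(); print(s['tool_pos'],s['tool_rot'],s['contact_force'],s['torque'],s['qvel'].round(3))
h=np.array([.6039,-.0469]); y=np.array([.1759,.9844]); x=np.array([.9844,-.1759])
r=s['tool_pos'][:2]-h; print(np.hypot(*r), np.degrees(np.arctan2(-r@x,-r@y))-np.degrees(np.arctan2(.0274,.0826)))
a=shot('scene','s2');b=shot('side','d2'); 
for c in(a,b):
    W=cloud(c).reshape(-1,3); q=W[(W[:,2]>.11)&(W[:,2]<.121)]
    u=(q[:,:2]-h)@x; v=(q[:,:2]-h)@y
    for t in range(14,27,1): 
        g=np.radians(t); U=u*np.cos(g)-v*np.sin(g)  # rotate back
        V=u*np.sin(g)+v*np.cos(g); print(t,int(((abs(U)<.006)&(V<-.015)&(V>-.2)).sum()),end='; ')
        g=-g; U=u*np.cos(g)-v*np.sin(g); V=u*np.sin(g)+v*np.cos(g); print(int(((abs(U)<.006)&(V<-.015)&(V>-.2)).sum()),end=' | ')
    print()
i=cv2.resize(a['image'][110:290,170:430],(780,540),interpolation=cv2.INTER_CUBIC); cv2.imwrite('pics/m2.png',i)
E
```

```text
[ 0.53972595 -0.10513767  0.11812239] [3.14145402e+00 2.96914681e-03 2.61659713e+00] [ 3.28444776 -5.54081581 -2.26543612] [-0.94430569 -0.43430496  0.11430053] [-0.    -0.001  0.     0.    -0.     0.001]
0.08665987742356386 19.29360865551029
14 163; 4 | 15 209; 3 | 16 267; 2 | 17 316; 2 | 18 369; 2 | 19 362; 2 | 20 348; 2 | 21 325; 2 | 22 306; 1 | 23 276; 1 | 24 244; 1 | 25 213; 0 | 26 184; 0 | 
14 43; 0 | 15 53; 0 | 16 69; 0 | 17 82; 0 | 18 94; 0 | 19 101; 0 | 20 99; 0 | 21 97; 0 | 22 99; 0 | 23 94; 0 | 24 89; 0 | 25 85; 0 | 26 75; 0 |
```

View pics/m2.png

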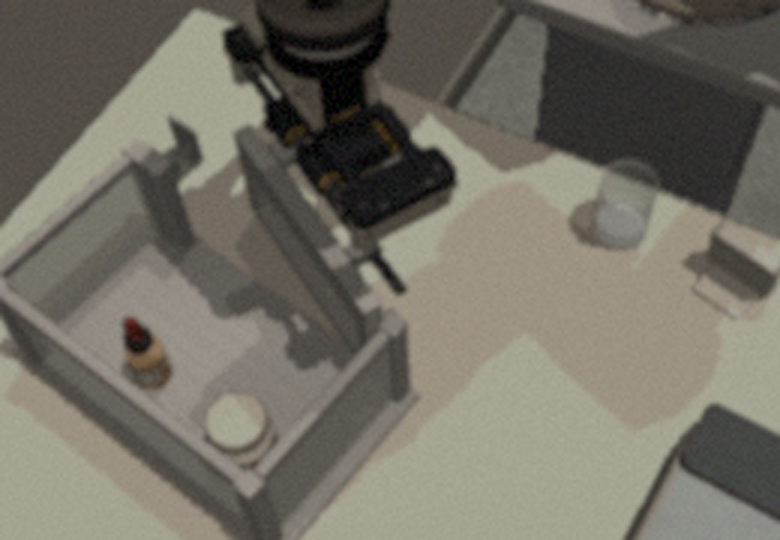

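Gate is held open at about 19–20° (crop: gate edge at (245,140), hinge at (375,310)), bolt drawn about 37 mm, and jar, dropper, beaker and timer are standing. Arm is still, so I'm handing in.

```bash
python3 -c "
from cell import robot
print(robot.hand_in())"
```

```text
the job is handed in; nothing more can be done
None
```

I handed the job in with the handle still gripped, the bolt lifted clear and held drawn about 37 mm, and the gate held still at about 19–20°. Nothing else was disturbed. My first grip closed just above the pin because the real fingertips sit about 32 mm further back than stated; I corrected this and gripped again.

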